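# Free a jammed tube block from a dry-bath heater

### The job

The aluminium tube block has stuck in the well of the dry-bath heater. Lift the hood off the heater and stand it upright on the bench mat, then take the block by its T-handle and, instead of yanking it straight out, rock it side to side: work one end up clearly while the other is still home, then the other end, until it frees. Finish while still holding the block by its handle, level and just clear above its well (a finger's breadth or two above the rim), and leave the bottle, jar, tube racks and tip box beside it where they stand.

Things in the scene. Friction and masses are not known exactly. Their poses are not given: they have to be found in the camera images.
- heater: Dry-bath heater, a white bench instrument 200 mm deep (x), 150 mm wide (y), its flat deck 78 mm high, a sloping control panel on its -x side; it does not move. Origin at the centre of its underside, x to the rear, y to the left, z up. The block's well lies in the deck, framed by a black collar 6 mm high (outside 65 x 84 mm).
- well (a point): Middle of the well's floor, 25 mm to +x of the heater's origin, 54 mm above the bench; axes as the heater's. The well is 30 mm deep to the collar's top, 55 mm (x) by 74 mm (y) wide. Spring strips in its +y and -y walls, 12 to 20 mm above the floor, press on the block's ends with about 18 N each: a straight pull takes 20 to 30 N, rocking about 12 N sideways at the handle.
- block: Aluminium tube block, 52 (x) by 70 (y) by 44 mm high, eight 11 mm bores in its top, about 0.4 kg, a steel T-handle in its middle. Origin at the centre of its underside, at the well point while seated (axes as the heater's, 14 mm proud of the collar). Seated it can tilt 0.13 rad about x, more as it rises; pull up while rocking or it sinks back.
- handle (a point): Centre of the T-handle's round crossbar, 86 mm above the block's underside and 42 mm above its top: bar 12 mm thick, 60 mm long along the block's x, on an 8 mm rod. Pinch it across y from above. Rock it about 8 to 12 mm to either side with the hand tilting along, allowing for the arm's give under load.
- block_left (a point): Lower edge of the block's left end: 35 mm to +y of the block's origin, at its underside.
- block_right (a point): Lower edge of the block's right end: 35 mm to -y of the block's origin, at its underside.
- hood: Grey plastic hood, open below, 77 mm (x) by 97 mm (y) outside, 69 x 89 mm inside, 84 mm high, 0.18 kg, standing on the heater's deck over the collar, block and T-handle (whose top is 10 mm under the hood's ceiling). Origin at the centre of its open rim, z up.
- hood_grip (a point): Grip point of the hood's top tab, 106 mm above the hood's rim and 22 mm above its roof; the black tab is 12 mm thick along y, 46 mm long along x, 30 mm high.
- mat: Grey rubber bench mat, 190 x 190 mm, 4 mm thick, fixed, to one side of the heater. Origin at the centre of its underside.
- rack: Blue microtube rack, 110 (x) x 190 (y) x 38 mm, a few tubes in it; not to be disturbed. Origin at the centre of its underside.
- reagent: Glass reagent bottle, 64 mm diameter, 135 mm high; not to be disturbed. Origin at the centre of its underside.
- jar: Glass jar with metal lid, 80 mm diameter, 105 mm high; not to be disturbed. Origin at the centre of its underside.
- tipbox: White pipette-tip box, 84 (x) x 122 (y) x 64 mm; not to be disturbed. Origin at the centre of its underside.
- smallrack: Low white tube rack, 60 (x) x 110 (y) x 20 mm; not to be disturbed. Origin at the centre of its underside.
Mind the look-alikes: they are no part of the job. Leave any brown or green look-alike of the hood alone.

How it is judged:
On the way, in this order (a step that is already met when the one before it is completed fails the run):
1. the hood stands upright on the mat, let go (x of hood in the frame of mat between -0.055 and 0.055 m and y of hood in the frame of mat between -0.055 and 0.055 m and height (world z) of hood below 0.009 m and angle between hood's own z axis and vertical below 0.06 rad and contact force between the fingers and hood below 0.1 N), for 0.2 s.
2. the block is rocked: one end up by 4 mm or more while the other is still home (within 3 mm), tilt over 0.04 rad (angle between block's own z axis and vertical above 0.04 rad and ((z of block_left in the frame of well above 0.004 m and z of block_right in the frame of well below 0.003 m) or (z of block_right in the frame of well above 0.004 m and z of block_left in the frame of well below 0.003 m))), for 0.05 s.
3. it is swung back and the other end comes up too: both ends up by 2.5 mm or more, tilt under 0.04 rad, still in the well (z of each of block_left, block_right in the frame of well above 0.0025 m and angle between block's own z axis and vertical below 0.04 rad and z of block in the frame of well below 0.026 m), for 0.02 s.
4. it is rocked again while still in the well: both ends up by 2.5 mm or more, tilt over 0.04 rad (z of each of block_left, block_right in the frame of well above 0.0025 m and angle between block's own z axis and vertical above 0.04 rad and z of block in the frame of well below 0.028 m), for 0.05 s.
At the end, for the whole second after the job is handed in: Held by its handle, at rest, tilt under 0.17 rad, the block is 34 to 75 mm above the well's floor (4 to 45 mm over the collar), within 25 mm of the well in plan, off the heater; the hood stands upright on the mat, let go, at most 55 mm off its middle each way (z of each of block_left, block_right in the frame of well above 0.034 m and z of block in the frame of well below 0.075 m and horizontal distance between block and well below 0.025 m and angle between block's own z axis and vertical below 0.17 rad and linear speed of block below 0.03 m/s and contact force between the fingers and block above 2 N and contact force between block and heater below 0.1 N and x of hood in the frame of mat between -0.055 and 0.055 m and y of hood in the frame of mat between -0.055 and 0.055 m and height (world z) of hood below 0.009 m and angle between hood's own z axis and vertical below 0.06 rad and linear speed of hood below 0.02 m/s); the arm keeps its last pose, push and grip.
It fails at once if another thing on the bench is shoved by more than 30 mm (distance of any of rack, reagent, jar, tipbox, smallrack from where it was at the start of the episode above 0.03 m).
It also fails if it takes over 64 s, if anything falls off the work surface, if the arm or the gripper's body presses on something with over 40 N, if the wrist force passes 120 N, or if a joint passes its speed limit or range.

### The arm

A 6-joint arm with a two-finger parallel gripper is mounted at the origin on the work surface. World frame = base frame: x ahead of the robot, y to its left, z up, the work surface at z = 0. Lengths are in m, angles in rad, forces in N, time in s.
With the tool pointing down it reaches from about 0.225 to 0.875 m from the base axis. Payload 3.4 kg.
Tool frame: the origin (TCP) lies at the very end of the fingers, on their centre line; the grasp point (between the pads) lies behind it (manip.grasp_offset is the z of the grasp point in the tool frame, in m); z points along the fingers, y is the line along which they close (so a half turn about z gives the same grasp; the last joint's range is limited). The gripper opens to 85 mm and grips with 20 to 120 N. Pads are 22 mm wide; open, the fingers measure 114 mm over their backs; the gripper's body (76 mm by 85 mm) begins 54 mm behind the grasp point. The pads swing forward as they close: fully open they stand 13 mm farther back than shut.
Start: joints at [-1.395, 0.276, 1.505, -0, 1.361, -0.121], TCP at [0.168, -0.55, 0.231] pointing down, gripper open.
Joint ranges: [-2.89, 2.89], [-0.75, 2.08], [0.22, 2.7], [-1.18, 4.32], [0.11, 2.71], [-2.7, 2.7]. Speed limits (rad/s): [2.57, 2.57, 3.14, 3.14, 3.14, 3.14].

### API

Orientations are given as a unit quaternion [w, x, y, z].
In Python, from rig import manip gives the robot as it stands.
- The arm moves only by the shell command python3 -m pendant 'ROWS' [FORCE]. ROWS is JSON, a list of rows, each an object of numbers: "dx", "dy", "dz": the shift along the tool's x, y, z in m; "rx", "ry", "rz": the turn, a rotation vector about the tool's x, y, z in degrees; "hand": the finger opening in m, from 0 to 0.0854. In form: [{"dx": .., "dy": .., "dz": .., "rx": .., "ry": .., "rz": .., "hand": ..}, ...]. A call has 1 to 12 rows; each row shifts and turns the commanded pose from where the row before left it, along the tool's axes as they then stand; what a row does not reach is not made up. A row lasts 1/12 s, in which the tool goes at most 41.7 mm and 7.16 degrees, less where a joint would pass 70% of its speed; a pose out of reach is approached as far as the arm can. A call is refused whole if a number of a shift passes 0.0417 or a number of a turn 7.16, either way. A call with a gripper value outside its range is refused whole. The fingers move at their own pace and stop on an object; FORCE is the grip in N (left out, the last holds). Time passes only in rows, so rows that do not move let the fingers close. It gives the time, the measured TCP pose, the force, the opening and the grip force at its end, in the units of the state.
- manip.get_state(): the state, without advancing time (a new reading comes with each control period).
- manip.get_image(name): name is "scene" or "top" or "wrist"; returns a dict with "frame" (480x640x3 uint8, red, green, blue), "fx", "fy", "cx", "cy" (pixels), "distortion" ([k1, k2, p1, p2, k3] as OpenCV has them; the pictures are not rectified), "position" and "attitude" of the camera in the world; the wrist camera has in their place "mount" (4x4, takes a point from camera to tool coordinates, whose origin is the TCP and whose axes are the flange's). Camera axes: x right, y up, looking along -z (the intrinsics and any distortion apply to the point x, -y, -z); pixel columns grow to the right and rows downward; lengths in m; the calibration is good to about 2 mm. A picture is of the moment at which its call begins: read the wrist's pose just before it. There is no depth.
- manip.sign_off(): hands the job in; it is judged then, once.
The state is a dict: "clock": time; "qpos": joint angles; "qd": joint speeds; "effort": joint torques, N m; "position": TCP position; "ee_rot": TCP orientation; "contact_force": force on the tool from outside, world axes, zero at the start; "moment": the same for the moment, N m; "width": finger opening in m; "gripper_force": force on a finger pad.
Only numpy, scipy, OpenCV 4.12 (cv2) and the standard library are available. Lean on these libraries where they do the work, as an engineer would, in place of code of your own. Each camera call takes 0.05 s, during which the arm holds its last target. There are 200 camera calls.

## Working session

There is one attempt and no reset: what is moved stays moved. The work goes in short steps, Python scripts to look and compute and a shell command to move; the robot and the scene stay as the last step left them, time stands still between calls to the robot, and variables do not carry over. Pictures are saved under pics/ and viewed, at most 10 in all, crops included, and the job is handed in when it is done.

```bash
ls; mkdir -p pics; cat > h.py <<'E'
import numpy as np,cv2
from rig import manip
from scipy.spatial.transform import Rotation as R
def q2R(q): return R.from_quat([q[1],q[2],q[3],q[0]])
def ray(im,px,T=None):
    K=np.array([[im['fx'],0,im['cx']],[0,im['fy'],im['cy']],[0,0,1]])
    u=cv2.undistortPoints(np.array([[px]],float),K,np.array(im['distortion'],float))[0,0]
    return np.array([u[0],-u[1],-1.])
def plane(im,px,z):
    A=np.array(im['attitude'],float)
    A=q2R(A).as_matrix() if A.size==4 else A
    d=A@ray(im,px);p=np.array(im['position'],float)
    return p+d*(z-p[2])/d[2]
def save(im,n): cv2.imwrite('pics/'+n,im['frame'][:,:,::-1])
E
python3 - <<'E'
from h import *
import pickle
s=manip.get_state();print(s,manip.grasp_offset)
ims={n:manip.get_image(n) for n in('scene','top')}
pickle.dump(ims,open('ims.pkl','wb'))
for n,i in ims.items():
    save(i,n+'.png');print(n,{k:v for k,v in i.items() if k!='frame'})
E
```

```text
pics
{'clock': 0.0, 'qpos': array([-1.39501038e+00,  2.76593503e-01,  1.50614473e+00,  4.83052724e-06,
        1.36070363e+00, -1.20960764e-01]), 'qd': array([-0.00030209, -0.00179303, -0.00195314,  0.00254003, -0.00012493,
        0.00060621]), 'effort': array([-2.66627707e-03, -4.16778374e+01, -2.45804197e+01, -1.93260153e-04,
        1.08545437e-02, -3.37359239e-06]), 'position': array([ 0.16805981, -0.54933137,  0.23043595]), 'ee_rot': array([-9.24321264e-04,  9.89012505e-01,  1.47828992e-01, -2.29818118e-05]), 'contact_force': array([ 0.28933576,  0.07795399, -0.01559194]), 'moment': array([ 0.05052584, -0.06777949, -0.00175396]), 'gripper_force': 0.0, 'width': 0.08537596108569004} -0.0187
scene {'fx': 610.6057558229683, 'fy': 610.6057558229683, 'cx': 319.01295319607624, 'cy': 249.41859022367572, 'distortion': array([0.04459756, 0.        , 0.        , 0.        , 0.        ]), 'position': array([1.53375688, 0.03154525, 0.92073185]), 'attitude': array([0.62173262, 0.3113188 , 0.32144683, 0.64280719])}
top {'fx': 501.999066452246, 'fy': 501.999066452246, 'cx': 318.1214001734409, 'cy': 236.94070816543478, 'distortion': array([0.02610021, 0.        , 0.        , 0.        , 0.        ]), 'position': array([0.39570277, 0.00589328, 1.41237431]), 'attitude': array([ 0.7156892 ,  0.02448674, -0.02294915, -0.69761215])}
```

View pics/top.png

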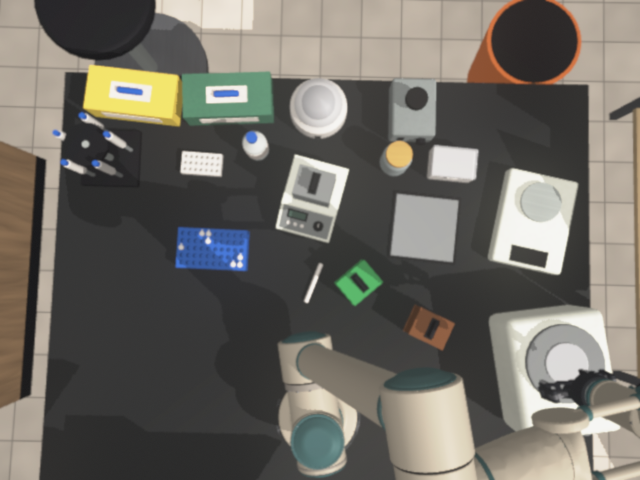

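View pics/scene.png

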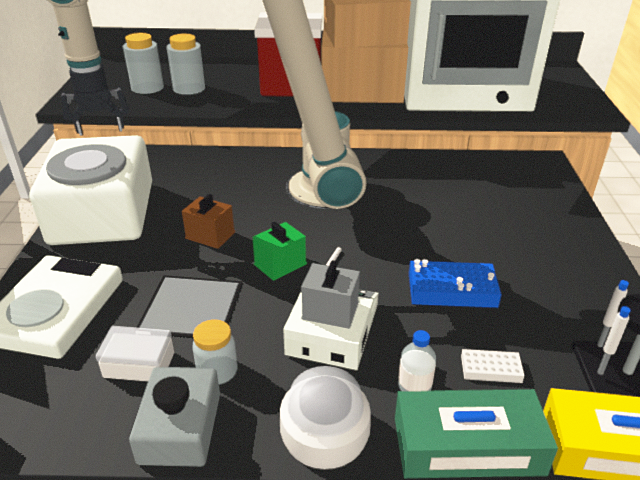

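The top view shows three hood-shaped things: grey at (315,183) on the heater, green at (359,283) and brown at (430,327). The grey one on the heater's deck fits the description. The mat is at (425,228). I'll confirm this in a crop.

```bash
python3 - <<'E'
import cv2
a=cv2.imread('pics/top.png')[145:275,265:475]
b=cv2.resize(a,None,fx=3.8,fy=3.8,interpolation=cv2.INTER_CUBIC)
cv2.imwrite('pics/c1.png',b);print(b.shape)
a=cv2.imread('pics/scene.png')[225:385,270:400]
cv2.imwrite('pics/c2.png',cv2.resize(a,None,fx=3.7,fy=3.7,interpolation=cv2.INTER_CUBIC))
E
```

```text
(494, 798, 3)
```

View pics/c1.png

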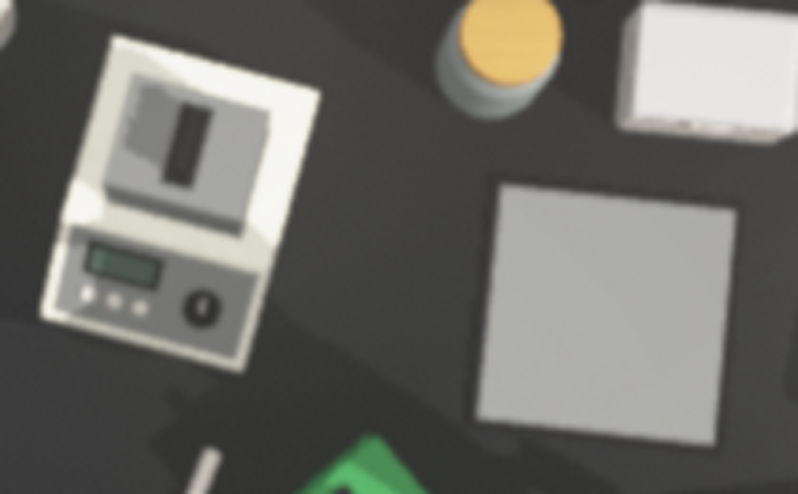

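View pics/c2.png

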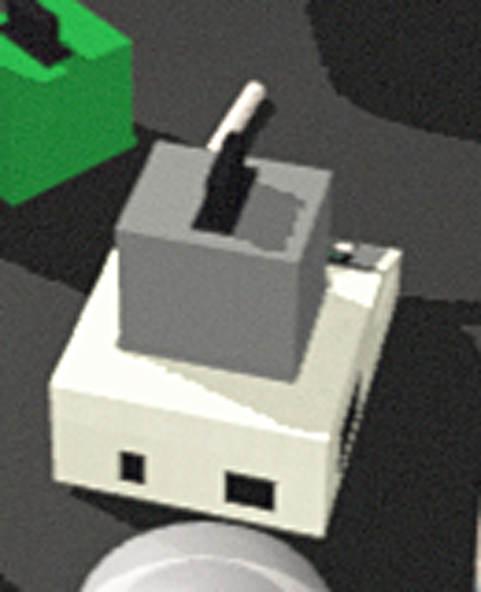

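```bash
python3 - <<'E'
from h import *
import pickle
im=pickle.load(open('ims.pkl','rb'));t=im['top'];s=im['scene']
f=lambda c,z:plane(t,((c[0]+.5)/3.8-.5+265,(c[1]+.5)/3.8-.5+145),z)
g=lambda c,z:plane(s,((c[0]+.5)/3.7-.5+270,(c[1]+.5)/3.7-.5+225),z)
def rep(n,P):
    P=np.array(P);print(n,P.round(4).tolist(),'c',P.mean(0).round(4))
    for i in range(len(P)):
        d=P[(i+1)%len(P)]-P[i];print('  ',np.linalg.norm(d).round(4),np.degrees(np.arctan2(d[1],d[0])).round(1))
rep('deckrear',[f(c,.078) for c in[(112,37),(320,92)]])
rep('deckrear scene',[g(c,.078) for c in[(52,385),(330,435)]])
rep('roof',[f(c,.162) for c in[(137,73),(270,108),(240,222),(107,186)]])
rep('roof scene',[g(c,.162) for c in[(117,232),(293,265),(332,172),(157,143)]])
rep('tab',[f(c,.192) for c in[(184,103),(212,108),(192,187),(163,180)]])
rep('mat',[f(c,.004) for c in[(498,184),(737,210),(715,445),(477,419)]])
rep('green', [plane(t,(359,278),.17)])
rep('jar',[plane(t,(399,154),.105)]); 
rep('reag',[plane(t,(254,140),.135)]); 
rep('reagS',[plane(s,(421,338),.135)]); 
rep('tip',[plane(t,(453,163),.064)]); 
E
```

```text
deckrear [[0.7064, 0.0803, 0.078], [0.6708, -0.0679, 0.078]] c [0.6886 0.0062 0.078 ]
   0.1524 -103.5
   0.1524 76.5
deckrear scene [[0.6707, -0.0658, 0.078], [0.7025, 0.0807, 0.078]] c [0.6866 0.0074 0.078 ]
   0.1499 77.8
   0.1499 -102.2
roof [[0.6631, 0.0583, 0.162], [0.6419, -0.0304, 0.162], [0.5654, -0.0124, 0.162], [0.5871, 0.0761, 0.162]] c [0.6144 0.0229 0.162 ]
   0.0912 -103.4
   0.0786 166.8
   0.091 76.2
   0.078 -13.1
roof scene [[0.6435, -0.0315, 0.162], [0.6662, 0.0593, 0.162], [0.5902, 0.0806, 0.162], [0.5683, -0.014, 0.162]] c [0.6171 0.0236 0.162 ]
   0.0936 75.9
   0.0789 164.3
   0.0971 -103.0
   0.0772 -13.1
tab [[0.6379, 0.0262, 0.192], [0.6351, 0.008, 0.192], [0.5833, 0.0196, 0.192], [0.5874, 0.0384, 0.192]] c [0.6109 0.023  0.192 ]
   0.0184 -98.8
   0.053 167.4
   0.0193 77.8
   0.052 -13.6
mat [[0.6201, -0.2057, 0.004], [0.605, -0.3829, 0.004], [0.4304, -0.368, 0.004], [0.445, -0.193, 0.004]] c [ 0.5252 -0.2874  0.004 ]
   0.1778 -94.9
   0.1752 175.1
   0.1757 85.2
   0.1756 -4.2
green [[0.3803, -0.0937, 0.17]] c [ 0.3803 -0.0937  0.17  ]
   0.0 0.0
jar [[0.7079, -0.1976, 0.105]] c [ 0.7079 -0.1976  0.105 ]
   0.0 0.0
reag [[0.7279, 0.1816, 0.135]] c [0.7279 0.1816 0.135 ]
   0.0 0.0
reagS [[0.7442, 0.189, 0.135]] c [0.7442 0.189  0.135 ]
   0.0 0.0
tip [[0.6965, -0.3504, 0.064]] c [ 0.6965 -0.3504  0.064 ]
   0.0 0.0
```

Crop: the grey hood stands on the heater, tab top around (188,145) in crop 1. Two cameras put it at (0.615, 0.0235) with yaw -13°. The mat centre is at about (0.525, -0.287), yaw -4.5°. The sizes agree with those given.

```bash
cat > need.py <<'E'
import sys
from h import *
# target x y z yaw(tool x, deg), tilt about tool x (deg)
x,y,z,yaw=map(float,sys.argv[1:5]); tilt=float(sys.argv[5]) if len(sys.argv)>5 else 0
s=manip.get_state();Rc=q2R(s['ee_rot'])
Rt=R.from_euler('z',yaw,degrees=True)*R.from_euler('x',180,degrees=True)*R.from_euler('x',tilt,degrees=True)
print('t',round(s['clock'],2),'pos',s['position'].round(4),'F',s['contact_force'].round(1),'w',round(s['width'],4),'g',s['gripper_force'],'q',s['qpos'].round(2))
print('need tool d',Rc.inv().apply(np.array([x,y,z])-s['position']).round(4),'rot',np.degrees((Rc.inv()*Rt).as_rotvec()).round(2))
E
python3 -m pendant '[{"dz":-0.025},{"dz":-0.025},{"dx":0.027,"dy":-0.019},{"dx":0.027,"dy":-0.019},{"dx":0.027,"dy":-0.019},{"dx":0.027,"dy":-0.019},{"dx":0.027,"dy":-0.019},{"dx":0.027,"dy":-0.019},{"dx":0.027,"dy":-0.019},{"dx":0.027,"dy":-0.019},{"dx":0.027,"dy":-0.019},{"dx":0.027,"dy":-0.019}]' 40
python3 -m pendant '[{"dx":0.027,"dy":-0.019},{"dx":0.027,"dy":-0.019},{"dx":0.027,"dy":-0.019},{"dx":0.027,"dy":-0.019},{"dx":0.027,"dy":-0.019},{"dx":0.027,"dy":-0.019},{"dx":0.027,"dy":-0.019},{"dx":0.027,"dy":-0.019},{"dx":0.027,"dy":-0.019},{"dx":0.027,"dy":-0.019}]'
python3 need.py 0.615 0.0235 0.168 -13.1
```

```text
t 0.1 pos [ 0.1681 -0.5494  0.2305] F [-0.4 -0.3 -0.1] w 0.0854 g 0.0 q [-1.4   0.28  1.51 -0.    1.36 -0.12]
need tool d [ 0.5949 -0.4171  0.0633] rot [-9.00e-02  1.00e-02  3.01e+01]invalid input
invalid input
```

```bash
python3 -m pendant '[{"dx":0,"dy":0,"dz":-0.025,"rx":0,"ry":0,"rz":0,"hand":0.085}]' 40; python3 -m pendant '[{"dx":0,"dy":0,"dz":-0.025,"hand":0.085}]'
```

```text
clock: 0.18
position: [0.1675, -0.5466, 0.2512]
ee_rot: [-0.006, 0.989, 0.148, -0.0]
contact_force: [1.0, 0.2, -0.3]
width: 0.0849
gripper_force: 0.0invalid input
```

```bash
python3 -m pendant '[{"dx":0,"dy":0,"dz":-0.025,"rx":0,"ry":0,"rz":0,"hand":0.085},{"dx":0.027,"dy":-0.019,"dz":0,"rx":0,"ry":0,"rz":0,"hand":0.085},{"dx":0.027,"dy":-0.019,"dz":0,"rx":0,"ry":0,"rz":0,"hand":0.085},{"dx":0.027,"dy":-0.019,"dz":0,"rx":0,"ry":0,"rz":0,"hand":0.085},{"dx":0.027,"dy":-0.019,"dz":0,"rx":0,"ry":0,"rz":0,"hand":0.085},{"dx":0.027,"dy":-0.019,"dz":0,"rx":0,"ry":0,"rz":0,"hand":0.085},{"dx":0.027,"dy":-0.019,"dz":0,"rx":0,"ry":0,"rz":0,"hand":0.085},{"dx":0.027,"dy":-0.019,"dz":0,"rx":0,"ry":0,"rz":0,"hand":0.085},{"dx":0.027,"dy":-0.019,"dz":0,"rx":0,"ry":0,"rz":0,"hand":0.085},{"dx":0.027,"dy":-0.019,"dz":0,"rx":0,"ry":0,"rz":0,"hand":0.085},{"dx":0.027,"dy":-0.019,"dz":0,"rx":0,"ry":0,"rz":0,"hand":0.085}]'
python3 need.py 0.615 0.0235 0.168 -13.1
```

```text
clock: 1.1
position: [0.3713, -0.2876, 0.281]
ee_rot: [-0.0, 0.989, 0.148, -0.0]
contact_force: [0.8, -0.7, -0.7]
width: 0.0851
gripper_force: 0.0
t 1.1 pos [ 0.3713 -0.2876  0.281 ] F [ 0.8 -0.7 -0.7] w 0.0851 g 0.0 q [-0.81  0.09  1.62  0.    1.43  0.47]
need tool d [ 0.324  -0.2262  0.1131] rot [-2.000e-02  2.000e-02  3.009e+01]
```

```bash
python3 -m pendant '[{"dx":0.027,"dy":-0.019,"dz":0,"rx":0,"ry":0,"rz":0,"hand":0.085},{"dx":0.027,"dy":-0.019,"dz":0,"rx":0,"ry":0,"rz":0,"hand":0.085},{"dx":0.027,"dy":-0.019,"dz":0,"rx":0,"ry":0,"rz":0,"hand":0.085},{"dx":0.027,"dy":-0.019,"dz":0,"rx":0,"ry":0,"rz":0,"hand":0.085},{"dx":0.027,"dy":-0.019,"dz":0,"rx":0,"ry":0,"rz":0,"hand":0.085},{"dx":0.027,"dy":-0.019,"dz":0,"rx":0,"ry":0,"rz":0,"hand":0.085},{"dx":0.027,"dy":-0.019,"dz":0,"rx":0,"ry":0,"rz":0,"hand":0.085},{"dx":0.027,"dy":-0.019,"dz":0,"rx":0,"ry":0,"rz":0,"hand":0.085},{"dx":0.027,"dy":-0.019,"dz":0,"rx":0,"ry":0,"rz":0,"hand":0.085},{"dx":0.027,"dy":-0.019,"dz":0,"rx":0,"ry":0,"rz":0,"hand":0.085},{"dx":0.027,"dy":-0.018,"dz":0,"rx":0,"ry":0,"rz":0,"hand":0.085},{"dx":0.027,"dy":-0.018,"dz":0,"rx":0,"ry":0,"rz":0,"hand":0.085}]'
python3 -m pendant '[{"dx":0,"dy":0,"dz":0,"rx":0,"ry":0,"rz":6,"hand":0.085},{"dx":0,"dy":0,"dz":0,"rx":0,"ry":0,"rz":6,"hand":0.085},{"dx":0,"dy":0,"dz":0,"rx":0,"ry":0,"rz":6,"hand":0.085},{"dx":0,"dy":0,"dz":0,"rx":0,"ry":0,"rz":6,"hand":0.085},{"dx":0,"dy":0,"dz":0,"rx":0,"ry":0,"rz":6,"hand":0.085},{"dx":0,"dy":0,"dz":0,"rx":0,"ry":0,"rz":0,"hand":0.085},{"dx":0,"dy":0,"dz":0,"rx":0,"ry":0,"rz":0,"hand":0.085}]'
python3 need.py 0.615 0.0235 0.168 -13.1
python3 - <<'E'
from h import *
import pickle
s=manip.get_state();i=manip.get_image('wrist');i['s']=s;pickle.dump(i,open('w1.pkl','wb'));save(i,'w1.png');print(i['mount'])
E
```

```text
clock: 2.1
position: [0.615, 0.0232, 0.2807]
ee_rot: [0.0, 0.989, 0.148, -0.001]
contact_force: [0.8, -0.8, -0.1]
width: 0.0852
gripper_force: 0.0
clock: 2.68
position: [0.6143, 0.0217, 0.2808]
ee_rot: [0.0, 0.994, -0.112, -0.0]
contact_force: [0.2, -0.5, 0.3]
width: 0.0852
gripper_force: 0.0
t 2.68 pos [0.6143 0.0217 0.2808] F [ 0.2 -0.5  0.3] w 0.0852 g 0.0 q [-0.08  0.32  1.33 -0.    1.5   1.72]
need tool d [ 0.0004 -0.002   0.1128] rot [0.01 0.05 0.26]
[[ 6.55264076e-04  9.60816051e-01  2.77186015e-01  7.04175108e-02]
 [ 9.99999715e-01 -5.25819112e-04 -5.41327625e-04 -1.06951759e-03]
 [-3.74366566e-04  2.77186291e-01 -9.60816122e-01 -1.42441425e-01]
 [ 0.00000000e+00  0.00000000e+00  0.00000000e+00  1.00000000e+00]]
```

View pics/w1.png

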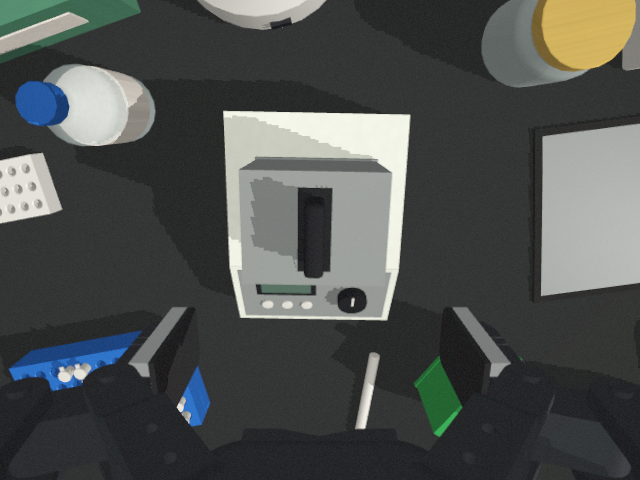

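Wrist view: hood roof's rear corners are at (241,169) and (391,171), the tab's top is at about (314,197)–(314,275), and the deck's rear corners are at (223,111) and (410,115).

```bash
cat >> h.py <<'E'
def wplane(i,px,z):
    s=i['s'];M=np.array(i['mount']);Rw=q2R(s['ee_rot'])
    d=Rw.apply(M[:3,:3]@ray(i,px));p=s['position']+Rw.apply(M[:3,3])
    return p+d*(z-p[2])/d[2]
E
python3 - <<'E'
from h import *
import pickle
i=pickle.load(open('w1.pkl','rb'))
P=[wplane(i,p,z) for p,z in[((223,111),.078),((410,115),.078),((241,169),.162),((391,171),.162),((314.5,200),.192),((314.5,275),.192)]]
for p in P: print(p.round(4))
for a,b in((0,1),(2,3),(5,4)):
    d=P[b]-P[a];print(np.linalg.norm(d),np.degrees(np.arctan2(d[1],d[0])))
h=np.radians(-13.1);x=np.array([np.cos(h),np.sin(h)])
print('well from deck',(P[0]+P[1])[:2]/2-.075*x,'hood',(P[2]+P[3])[:2]/2-.0385*x,'tab',(P[4]+P[5])[:2]/2)
E
```

```text
[0.7082 0.0803 0.078 ]
[ 0.6718 -0.0655  0.078 ]
[0.6659 0.0612 0.162 ]
[ 0.6438 -0.0305  0.162 ]
[0.6418 0.0191 0.192 ]
[0.5975 0.0293 0.192 ]
0.1502160538543764 -103.99248246970997
0.09437086773209769 -103.57465672295768
0.045392528684546664 -12.984090844637285
well from deck [0.61694979 0.0244076 ] hood [0.61732727 0.02409693] tab [0.61964893 0.02416262]
```

```bash
python3 -m pendant '[{"dx":0.0015,"dy":-0.0027,"dz":0.02,"rx":0,"ry":0,"rz":0.3,"hand":0.04},{"dx":0,"dy":0,"dz":0.02,"rx":0,"ry":0,"rz":0,"hand":0.04},{"dx":0,"dy":0,"dz":0.02,"rx":0,"ry":0,"rz":0,"hand":0.04},{"dx":0,"dy":0,"dz":0.02,"rx":0,"ry":0,"rz":0,"hand":0.04},{"dx":0,"dy":0,"dz":0.015,"rx":0,"ry":0,"rz":0,"hand":0.04},{"dx":0,"dy":0,"dz":0.01,"rx":0,"ry":0,"rz":0,"hand":0.04},{"dx":0,"dy":0,"dz":0.007,"rx":0,"ry":0,"rz":0,"hand":0.04},{"dx":0,"dy":0,"dz":0,"rx":0,"ry":0,"rz":0,"hand":0.04}]' 40
python3 -m pendant '[{"dx":0,"dy":0,"dz":0,"rx":0,"ry":0,"rz":0,"hand":0.005},{"dx":0,"dy":0,"dz":0,"rx":0,"ry":0,"rz":0,"hand":0.005},{"dx":0,"dy":0,"dz":0,"rx":0,"ry":0,"rz":0,"hand":0.005},{"dx":0,"dy":0,"dz":0,"rx":0,"ry":0,"rz":0,"hand":0.005},{"dx":0,"dy":0,"dz":0,"rx":0,"ry":0,"rz":0,"hand":0.005}]' 40
python3 -m pendant '[{"dx":0,"dy":0,"dz":-0.005,"rx":0,"ry":0,"rz":0,"hand":0.005},{"dx":0,"dy":0,"dz":-0.01,"rx":0,"ry":0,"rz":0,"hand":0.005},{"dx":0,"dy":0,"dz":-0.01,"rx":0,"ry":0,"rz":0,"hand":0.005},{"dx":0,"dy":0,"dz":0,"rx":0,"ry":0,"rz":0,"hand":0.005}]'
```

```text
clock: 3.4
position: [0.6158, 0.0239, 0.1679]
ee_rot: [0.0, 0.993, -0.115, -0.001]
contact_force: [-0.6, 0.3, -0.4]
width: 0.04
gripper_force: 0.0
clock: 3.82
position: [0.6174, 0.024, 0.1705]
ee_rot: [-0.0, 0.993, -0.116, 0.001]
contact_force: [0.5, 1.1, 3.0]
width: 0.0111
gripper_force: 44.1
clock: 4.15
position: [0.6179, 0.0238, 0.197]
ee_rot: [0.0, 0.993, -0.116, 0.002]
contact_force: [0.3, 0.7, -1.8]
width: 0.0114
gripper_force: 43.5
```

```bash
python3 -m pendant '[{"dx":0,"dy":0,"dz":-0.015,"rx":0,"ry":0,"rz":0,"hand":0.005},{"dx":0,"dy":0,"dz":-0.015,"rx":0,"ry":0,"rz":0,"hand":0.005},{"dx":0,"dy":0,"dz":-0.015,"rx":0,"ry":0,"rz":0,"hand":0.005},{"dx":0,"dy":0,"dz":-0.015,"rx":0,"ry":0,"rz":0,"hand":0.005},{"dx":0,"dy":0,"dz":-0.015,"rx":0,"ry":0,"rz":0,"hand":0.005},{"dx":0,"dy":0,"dz":-0.01,"rx":0,"ry":0,"rz":0,"hand":0.005},{"dx":0,"dy":0.01,"dz":0,"rx":0,"ry":0,"rz":0,"hand":0.005},{"dx":-0.0015,"dy":0.02,"dz":0,"rx":0,"ry":0,"rz":0,"hand":0.005},{"dx":-0.0015,"dy":0.02,"dz":0,"rx":0,"ry":0,"rz":0,"hand":0.005},{"dx":-0.0015,"dy":0.024,"dz":0,"rx":0,"ry":0,"rz":0,"hand":0.005},{"dx":-0.0015,"dy":0.025,"dz":0,"rx":0,"ry":0,"rz":0,"hand":0.005},{"dx":-0.0015,"dy":0.025,"dz":0,"rx":0,"ry":0,"rz":0,"hand":0.005}]'
python3 -m pendant '[{"dx":-0.0015,"dy":0.025,"dz":0,"rx":0,"ry":0,"rz":0,"hand":0.005},{"dx":-0.0015,"dy":0.025,"dz":0,"rx":0,"ry":0,"rz":0,"hand":0.005},{"dx":-0.0015,"dy":0.025,"dz":0,"rx":0,"ry":0,"rz":0,"hand":0.005},{"dx":-0.0015,"dy":0.025,"dz":0,"rx":0,"ry":0,"rz":0,"hand":0.005},{"dx":-0.0015,"dy":0.025,"dz":0,"rx":0,"ry":0,"rz":0,"hand":0.005},{"dx":-0.0015,"dy":0.025,"dz":0,"rx":0,"ry":0,"rz":0,"hand":0.005},{"dx":-0.0015,"dy":0.02,"dz":0,"rx":0,"ry":0,"rz":0,"hand":0.005},{"dx":-0.001,"dy":0.02,"dz":0,"rx":0,"ry":0,"rz":0,"hand":0.005},{"dx":0,"dy":0.01,"dz":0,"rx":0,"ry":0,"rz":0,"hand":0.005},{"dx":0,"dy":0,"dz":0,"rx":0,"ry":0,"rz":0,"hand":0.005},{"dx":0,"dy":0,"dz":0,"rx":0,"ry":0,"rz":0,"hand":0.005}]'
python3 need.py 0.525 -0.287 0.0965 -13.1
python3 - <<'E'
from h import *
import pickle
i=manip.get_image('scene');pickle.dump(i,open('s2.pkl','wb'));save(i,'s2.png')
a=i['frame'][140:400,120:400,::-1]
cv2.imwrite('pics/s2c.png',cv2.resize(a,None,fx=2.3,fy=2.3,interpolation=cv2.INTER_CUBIC))
E
```

```text
clock: 5.15
position: [0.5795, -0.0965, 0.2782]
ee_rot: [0.0, 0.993, -0.116, -0.001]
contact_force: [-0.2, -0.3, -1.1]
width: 0.0109
gripper_force: 43.5
clock: 6.07
position: [0.5232, -0.2869, 0.2786]
ee_rot: [-0.001, 0.993, -0.116, -0.0]
contact_force: [0.4, -1.0, -1.8]
width: 0.0114
gripper_force: 43.5
t 6.07 pos [ 0.5232 -0.2869  0.2786] F [ 0.4 -1.  -1.8] w 0.0114 g 43.46296191215515 q [-0.62  0.29  1.37  0.    1.48  1.19]
need tool d [ 0.002  -0.      0.1821] rot [-0.08  0.07 -0.26]
```

View pics/s2c.png

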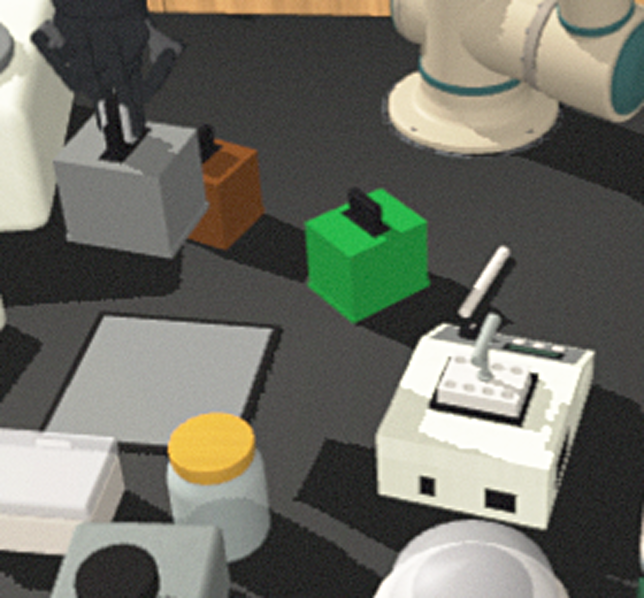

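The scene view shows the hood hanging level over the mat at about (130,185) in the crop. The block and T-handle are bare on the heater at (487,370).

```bash
python3 -m pendant '[{"dx":0.001,"dy":0,"dz":0.015,"rx":0,"ry":0,"rz":0,"hand":0.005},{"dx":0.001,"dy":0,"dz":0.03,"rx":0,"ry":0,"rz":0,"hand":0.005},{"dx":0,"dy":0,"dz":0.03,"rx":0,"ry":0,"rz":0,"hand":0.005},{"dx":0,"dy":0,"dz":0.03,"rx":0,"ry":0,"rz":0,"hand":0.005},{"dx":0,"dy":0,"dz":0.03,"rx":0,"ry":0,"rz":0,"hand":0.005},{"dx":0,"dy":0,"dz":0.02,"rx":0,"ry":0,"rz":0,"hand":0.005},{"dx":0,"dy":0,"dz":0.012,"rx":0,"ry":0,"rz":0,"hand":0.005},{"dx":0,"dy":0,"dz":0.006,"rx":0,"ry":0,"rz":0,"hand":0.005},{"dx":0,"dy":0,"dz":0.003,"rx":0,"ry":0,"rz":0,"hand":0.005},{"dx":0,"dy":0,"dz":0.002,"rx":0,"ry":0,"rz":0,"hand":0.005},{"dx":0,"dy":0,"dz":0,"rx":0,"ry":0,"rz":0,"hand":0.005}]'
python3 -m pendant '[{"dx":0,"dy":0,"dz":0.002,"rx":0,"ry":0,"rz":0,"hand":0.005},{"dx":0,"dy":0,"dz":0.002,"rx":0,"ry":0,"rz":0,"hand":0.005},{"dx":0,"dy":0,"dz":0,"rx":0,"ry":0,"rz":0,"hand":0.005},{"dx":0,"dy":0,"dz":0,"rx":0,"ry":0,"rz":0,"hand":0.005}]'
```

```text
clock: 7.03
position: [0.5262, -0.2874, 0.102]
ee_rot: [0.0, 0.993, -0.115, 0.001]
contact_force: [0.4, -0.5, -1.2]
width: 0.011
gripper_force: 43.4
clock: 7.37
position: [0.5256, -0.2876, 0.0976]
ee_rot: [0.0, 0.993, -0.116, 0.0]
contact_force: [0.2, -0.4, -2.3]
width: 0.011
gripper_force: 43.4
```

```bash
python3 -m pendant '[{"dx":0,"dy":0,"dz":0.001,"rx":0,"ry":0,"rz":0,"hand":0.005},{"dx":0,"dy":0,"dz":0.001,"rx":0,"ry":0,"rz":0,"hand":0.005},{"dx":0,"dy":0,"dz":0,"rx":0,"ry":0,"rz":0,"hand":0.005}]'
python3 -m pendant '[{"dx":0,"dy":0,"dz":0.001,"rx":0,"ry":0,"rz":0,"hand":0.005},{"dx":0,"dy":0,"dz":0.0,"rx":0,"ry":0,"rz":0,"hand":0.005}]'
```

```text
clock: 7.62
position: [0.5257, -0.2876, 0.0965]
ee_rot: [0.0, 0.993, -0.116, 0.0]
contact_force: [-0.4, 0.6, 5.0]
width: 0.0114
gripper_force: 44.3
clock: 7.78
position: [0.5257, -0.2876, 0.0964]
ee_rot: [0.0, 0.993, -0.116, 0.001]
contact_force: [-3.0, 2.1, 10.5]
width: 0.0111
gripper_force: 45.1
```

```bash
python3 -m pendant '[{"dx":0,"dy":0,"dz":-0.001,"rx":0,"ry":0,"rz":0,"hand":0.04},{"dx":0,"dy":0,"dz":0,"rx":0,"ry":0,"rz":0,"hand":0.04},{"dx":0,"dy":0,"dz":0,"rx":0,"ry":0,"rz":0,"hand":0.04},{"dx":0,"dy":0,"dz":-0.005,"rx":0,"ry":0,"rz":0,"hand":0.04},{"dx":0,"dy":0,"dz":-0.02,"rx":0,"ry":0,"rz":0,"hand":0.04},{"dx":0,"dy":0,"dz":-0.03,"rx":0,"ry":0,"rz":0,"hand":0.04},{"dx":0,"dy":0,"dz":-0.03,"rx":0,"ry":0,"rz":0,"hand":0.06},{"dx":0,"dy":0,"dz":-0.03,"rx":0,"ry":0,"rz":0,"hand":0.06},{"dx":0,"dy":0,"dz":-0.03,"rx":0,"ry":0,"rz":0,"hand":0.06},{"dx":0,"dy":0,"dz":0,"rx":0,"ry":0,"rz":0,"hand":0.06}]'
python3 need.py 0.6165 0.024 0.23 -13.3
python3 - <<'E'
from h import *
import pickle
i=manip.get_image('scene');pickle.dump(i,open('s3.pkl','wb'))
f=i['frame'][:,:,::-1]
a=cv2.resize(f[190:390,110:290],None,fx=2.2,fy=2.2,interpolation=cv2.INTER_CUBIC)
b=cv2.resize(f[270:380,270:390],(480,440),interpolation=cv2.INTER_CUBIC)
cv2.imwrite('pics/s3.png',np.hstack([a[:440,:310],b]))
E
```

```text
clock: 8.62
position: [0.5284, -0.2895, 0.2473]
ee_rot: [0.003, 0.993, -0.116, 0.006]
contact_force: [0.6, 0.0, -0.1]
width: 0.0601
gripper_force: 0.0
t 8.62 pos [ 0.5284 -0.2895  0.2473] F [ 0.6  0.  -0.1] w 0.0601 g 0.0 q [-0.62  0.3   1.43 -0.    1.4   1.19]
need tool d [ 0.0134 -0.3254  0.0159] rot [ 0.28 -0.68  0.01]
```

View pics/s3.png

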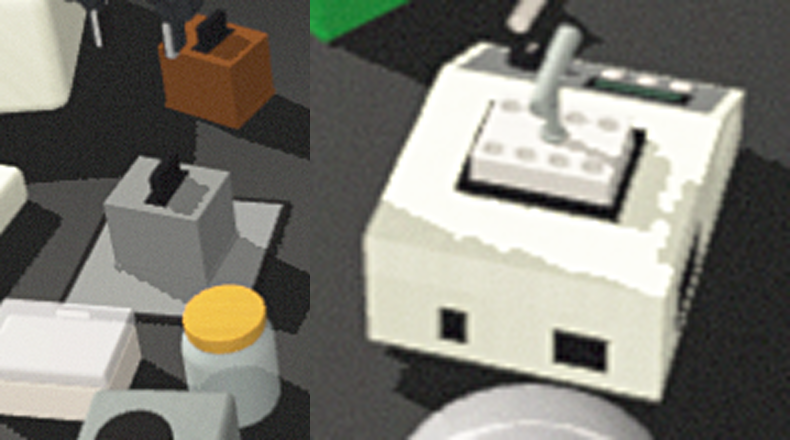

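The hood stands upright on the mat, clear of the fingers. The T-bar on the block runs from about (570,30) to (548,105) in the right-hand crop. Now over the handle.

```bash
python3 -m pendant '[{"dx":0.001,"dy":-0.015,"dz":0,"rx":0,"ry":0,"rz":0,"hand":0.06},{"dx":0.001,"dy":-0.03,"dz":0,"rx":0,"ry":0,"rz":0,"hand":0.06},{"dx":0.001,"dy":-0.03,"dz":0,"rx":0,"ry":0,"rz":0,"hand":0.06},{"dx":0.001,"dy":-0.03,"dz":0,"rx":0,"ry":0,"rz":0,"hand":0.06},{"dx":0.001,"dy":-0.03,"dz":0,"rx":0,"ry":0,"rz":0,"hand":0.06},{"dx":0.001,"dy":-0.03,"dz":0,"rx":0,"ry":0,"rz":0,"hand":0.06},{"dx":0.001,"dy":-0.03,"dz":0,"rx":0,"ry":0,"rz":0,"hand":0.06},{"dx":0.001,"dy":-0.03,"dz":0,"rx":0,"ry":0,"rz":0,"hand":0.06},{"dx":0.002,"dy":-0.03,"dz":0,"rx":0,"ry":0,"rz":0,"hand":0.06},{"dx":0.002,"dy":-0.03,"dz":0,"rx":0,"ry":0,"rz":0,"hand":0.06},{"dx":0.002,"dy":-0.03,"dz":0,"rx":0,"ry":0,"rz":0,"hand":0.06},{"dx":0,"dy":-0.01,"dz":0,"rx":0,"ry":0,"rz":0,"hand":0.06}]'
python3 -m pendant '[{"dx":0,"dy":0,"dz":0,"rx":0,"ry":0,"rz":0,"hand":0.06},{"dx":0,"dy":0,"dz":0,"rx":0,"ry":0,"rz":0,"hand":0.06}]' >/dev/null
python3 need.py 0.6165 0.024 0.1213 -13.3
python3 - <<'E'
from h import *
import pickle
s=manip.get_state();i=manip.get_image('wrist');i['s']=s;pickle.dump(i,open('w2.pkl','wb'))
cv2.imwrite('pics/w2.png',cv2.resize(i['frame'][80:340,200:440,::-1],None,fx=2.3,fy=2.3,interpolation=cv2.INTER_CUBIC))
E
```

```text
clock: 9.67
position: [0.6135, 0.0308, 0.2381]
ee_rot: [-0.001, 0.993, -0.114, -0.002]
contact_force: [0.1, -0.4, -0.0]
width: 0.06
gripper_force: 0.0
t 9.83 pos [0.6129 0.026  0.2388] F [0.  0.5 0.3] w 0.0601 g 0.0 q [-0.07  0.33  1.4  -0.    1.41  1.73]
need tool d [0.0043 0.001  0.1175] rot [0.09 0.16 0.1 ]
```

View pics/w2.png

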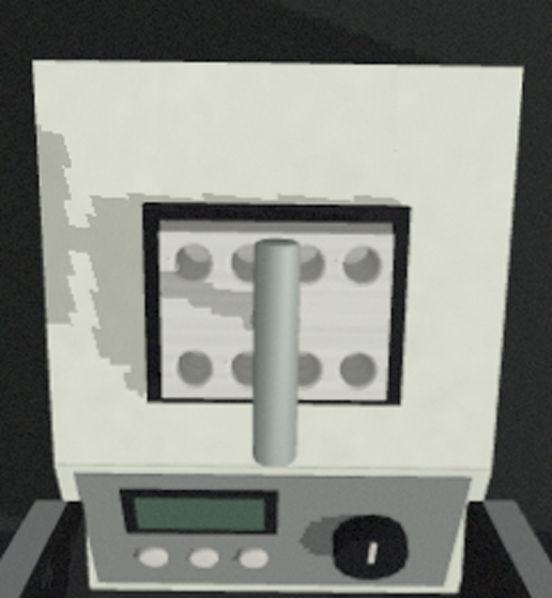

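The wrist view shows the bar from (276,243) to (275,462) in the crop, the collar's top corners at (144,203), (411,208), (400,405) and (148,402), and the block's top rear corners at (160,222) and (395,222).

```bash
python3 - <<'E'
from h import *
import pickle
i=pickle.load(open('w2.pkl','rb'))
f=lambda c,z:wplane(i,((c[0]+.5)/2.3-.5+200,(c[1]+.5)/2.3-.5+80),z)
a,b=f((276,243),.143),f((275,462),.143);d=a-b
print('bar',a,b,np.linalg.norm(d),np.degrees(np.arctan2(d[1],d[0])),'c',(a+b)/2)
C=np.array([f(c,.084) for c in[(144,203),(411,208),(400,405),(148,402)]]);print('collar',C.mean(0),np.linalg.norm(C[0]-C[1]),np.linalg.norm(C[1]-C[2]))
C=np.array([f(c,.098) for c in[(160,222),(395,222)]]);m=C.mean(0);print('block rear',m,np.linalg.norm(C[0]-C[1]),m[:2]-.026*np.array([.973,-.23]))
E
```

```text
bar [0.6465892 0.0186101 0.143    ] [0.58913133 0.03230124 0.143     ] 0.05906651800026853 -13.402592776628623 c [0.61786027 0.02545567 0.143     ]
collar [0.61766965 0.02522419 0.084     ] 0.08300584344980684 0.06455162171351962
block rear [0.64588848 0.01815328 0.098     ] 0.06991423325835312 [0.62059048 0.02413328]
```

```bash
python3 -m pendant '[{"dx":0.005,"dy":-0.0005,"dz":0.02,"rx":0,"ry":0,"rz":0,"hand":0.05},{"dx":0,"dy":0,"dz":0.025,"rx":0,"ry":0,"rz":0,"hand":0.04},{"dx":0,"dy":0,"dz":0.025,"rx":0,"ry":0,"rz":0,"hand":0.04},{"dx":0,"dy":0,"dz":0.02,"rx":0,"ry":0,"rz":0,"hand":0.04},{"dx":0,"dy":0,"dz":0.0175,"rx":0,"ry":0,"rz":0,"hand":0.04},{"dx":0,"dy":0,"dz":0.01,"rx":0,"ry":0,"rz":0,"hand":0.04},{"dx":0,"dy":0,"dz":0,"rx":0,"ry":0,"rz":0,"hand":0.04},{"dx":0,"dy":0,"dz":0,"rx":0,"ry":0,"rz":0,"hand":0.04}]' 100
python3 need.py 0.6178 0.0253 0.1205 -13.4
python3 -m pendant '[{"dx":0,"dy":0,"dz":0,"rx":0,"ry":0,"rz":0,"hand":0.005},{"dx":0,"dy":0,"dz":0,"rx":0,"ry":0,"rz":0,"hand":0.005},{"dx":0,"dy":0,"dz":0,"rx":0,"ry":0,"rz":0,"hand":0.005},{"dx":0,"dy":0,"dz":0,"rx":0,"ry":0,"rz":0,"hand":0.005},{"dx":0,"dy":0,"dz":0,"rx":0,"ry":0,"rz":0,"hand":0.005}]' 100
```

```text
clock: 10.55
position: [0.6187, 0.0239, 0.1228]
ee_rot: [0.0, 0.993, -0.116, -0.0]
contact_force: [-0.2, 0.5, 0.3]
width: 0.0404
gripper_force: 0.0
t 10.55 pos [0.6187 0.0239 0.1228] F [-0.2  0.5  0.3] w 0.0404 g 0.0 q [-0.07  0.42  1.57 -0.    1.16  1.73]
need tool d [-0.0012 -0.0012  0.0023] rot [0.03 0.03 0.03]
clock: 10.97
position: [0.6197, 0.0241, 0.1246]
ee_rot: [0.001, 0.993, -0.116, 0.002]
contact_force: [-0.5, -3.0, 6.4]
width: 0.0086
gripper_force: 97.8
```

```bash
python3 -m pendant '[{"dx":-0.001,"dy":-0.0005,"dz":0,"rx":0,"ry":0,"rz":0,"hand":0.03},{"dx":0,"dy":0,"dz":0.003,"rx":0,"ry":0,"rz":0,"hand":0.03},{"dx":0,"dy":0,"dz":0.002,"rx":0,"ry":0,"rz":0,"hand":0.03},{"dx":0,"dy":0,"dz":0,"rx":0,"ry":0,"rz":0,"hand":0.03},{"dx":0,"dy":0,"dz":0,"rx":0,"ry":0,"rz":0,"hand":0.03}]' 100
python3 -m pendant '[{"dx":0,"dy":0,"dz":0,"rx":0,"ry":0,"rz":0,"hand":0.005},{"dx":0,"dy":0,"dz":0,"rx":0,"ry":0,"rz":0,"hand":0.005},{"dx":0,"dy":0,"dz":0,"rx":0,"ry":0,"rz":0,"hand":0.005},{"dx":0,"dy":0,"dz":0,"rx":0,"ry":0,"rz":0,"hand":0.005},{"dx":0,"dy":0,"dz":0,"rx":0,"ry":0,"rz":0,"hand":0.005}]' 100
```

```text
clock: 11.38
position: [0.6177, 0.0259, 0.1171]
ee_rot: [-0.0, 0.993, -0.116, -0.001]
contact_force: [-0.3, -0.7, 0.5]
width: 0.0298
gripper_force: 0.0
clock: 11.8
position: [0.6178, 0.0251, 0.1178]
ee_rot: [0.001, 0.993, -0.116, -0.0]
contact_force: [-1.0, -3.1, 1.0]
width: 0.009
gripper_force: 97.4
```

Solid grip on the bar. First rock toward +y (tool -y, rx negative).

```bash
cat > bar.py <<'E'
from h import *
s=manip.get_state();Rc=q2R(s['ee_rot']);p=s['position']+Rc.apply([0,0,-.0222])
B=R.from_euler('z',-13.4,degrees=True)
r=B.inv().apply(p-np.array([.6178,.0251,.140]))*1000
print('t',round(s['clock'],2),'bar mm in block axes',r.round(1),'tilt deg',np.degrees((B.inv()*Rc*R.from_euler('x',180,degrees=True).inv()).as_rotvec()).round(1),'F',B.inv().apply(s['contact_force']).round(1),'M',B.inv().apply(s['moment']).round(2),'w',s['width'].round(4))
E
python3 bar.py
python3 -m pendant '[{"dx":0,"dy":-0.002,"dz":-0.001,"rx":-1.4,"ry":0,"rz":0,"hand":0.005},{"dx":0,"dy":-0.002,"dz":-0.001,"rx":-1.4,"ry":0,"rz":0,"hand":0.005},{"dx":0,"dy":-0.002,"dz":-0.001,"rx":-1.4,"ry":0,"rz":0,"hand":0.005},{"dx":0,"dy":-0.002,"dz":-0.001,"rx":-1.4,"ry":0,"rz":0,"hand":0.005},{"dx":0,"dy":0,"dz":0,"rx":0,"ry":0,"rz":0,"hand":0.005},{"dx":0,"dy":0,"dz":0,"rx":0,"ry":0,"rz":0,"hand":0.005}]' 110
python3 bar.py
```

```text
clock: 12.3
position: [0.6187, 0.0293, 0.1206]
ee_rot: [0.053, 0.992, -0.115, -0.007]
contact_force: [-1.8, -12.0, -3.0]
width: 0.0087
gripper_force: 107.8Traceback (most recent call last):
  File "bar.py", line 5, in <module>
    print('t',round(s['clock'],2),'bar mm in block axes',r.round(1),'tilt deg',np.degrees((B.inv()*Rc*R.from_euler('x',180,degrees=True).inv()).as_rotvec()).round(1),'F',B.inv().apply(s['contact_force']).round(1),'M',B.inv().apply(s['moment']).round(2),'w',s['width'].round(4))
                                                                                                                                                                                                                                                                 ^^^^^^^^^^^^^^^^
AttributeError: 'float' object has no attribute 'round'
Traceback (most recent call last):
  File "bar.py", line 5, in <module>
    print('t',round(s['clock'],2),'bar mm in block axes',r.round(1),'tilt deg',np.degrees((B.inv()*Rc*R.from_euler('x',180,degrees=True).inv()).as_rotvec()).round(1),'F',B.inv().apply(s['contact_force']).round(1),'M',B.inv().apply(s['moment']).round(2),'w',s['width'].round(4))
                                                                                                                                                                                                                                                                 ^^^^^^^^^^^^^^^^
AttributeError: 'float' object has no attribute 'round'
```

```bash
sed -i "s/s\['width'\].round(4)/round(s['width'],4)/" bar.py; python3 bar.py
python3 - <<'E'
from h import *
import pickle
s=manip.get_state();i=manip.get_image('scene')
cv2.imwrite('pics/s4.png',cv2.resize(i['frame'][230:380,260:400,::-1],None,fx=4,fy=4,interpolation=cv2.INTER_CUBIC))
E
```

```text
t 12.3 bar mm in block axes [-0.1  6.7  2.7] tilt deg [-6.1  0.1  0.2] F [  1.1 -12.1  -3. ] M [-1.79 -0.22 -0.08] w 0.0087
```

View pics/s4.png

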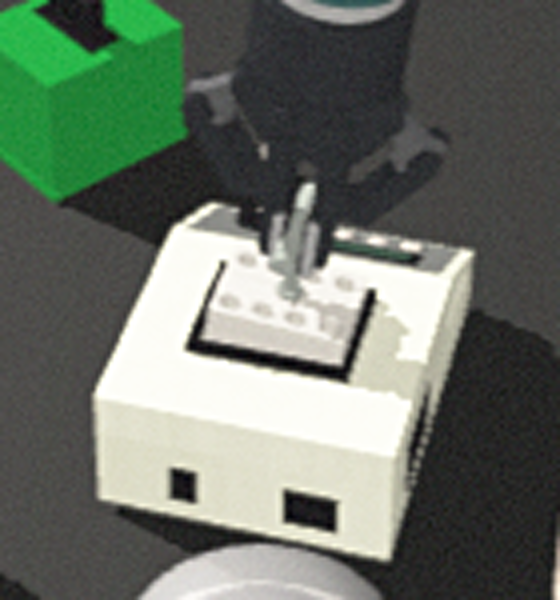

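The bar moved +6.7 mm sideways and +2.7 mm up, which matches a pivot on the left end: tilt about 0.078 rad, right end about 5.4 mm up. The crop shows the right end raised in its collar. I'll rock slightly more, then swing back with an upward pull.

```bash
python3 -m pendant '[{"dx":0,"dy":-0.0015,"dz":-0.0008,"rx":-0.6,"ry":0,"rz":0,"hand":0.005},{"dx":0,"dy":0,"dz":0,"rx":0,"ry":0,"rz":0,"hand":0.005},{"dx":0,"dy":0,"dz":0,"rx":0,"ry":0,"rz":0,"hand":0.005}]'; python3 bar.py
python3 -m pendant '[{"dx":0,"dy":0.0015,"dz":-0.0015,"rx":1.1,"ry":0,"rz":0,"hand":0.005},{"dx":0,"dy":0.0015,"dz":-0.0012,"rx":1.1,"ry":0,"rz":0,"hand":0.005},{"dx":0,"dy":0.0015,"dz":-0.001,"rx":1.1,"ry":0,"rz":0,"hand":0.005},{"dx":0,"dy":0.0015,"dz":-0.0008,"rx":1.1,"ry":0,"rz":0,"hand":0.005},{"dx":0,"dy":0.0015,"dz":-0.0005,"rx":1.1,"ry":0,"rz":0,"hand":0.005},{"dx":0,"dy":0,"dz":0,"rx":0,"ry":0,"rz":0,"hand":0.005}]'; python3 bar.py
```

```text
clock: 12.6
position: [0.6188, 0.0298, 0.121]
ee_rot: [0.059, 0.992, -0.115, -0.008]
contact_force: [-1.5, -14.1, -4.0]
width: 0.009
gripper_force: 107.8
t 12.6 bar mm in block axes [-0.1  7.5  3.1] tilt deg [-6.8  0.1  0.2] F [  1.8 -14.1  -4. ] M [-2.02 -0.3  -0.08] w 0.009
clock: 13.1
position: [0.6168, 0.0274, 0.1241]
ee_rot: [0.006, 0.993, -0.116, -0.003]
contact_force: [3.2, -1.6, -25.2]
width: 0.009
gripper_force: 106.9
t 13.1 bar mm in block axes [-1.4  2.3  6.3] tilt deg [-0.7  0.3  0. ] F [  3.5  -0.8 -25.2] M [-0.29 -0.8  -0.04] w 0.009
```

```bash
python3 -m pendant '[{"dx":0,"dy":0.002,"dz":0,"rx":1.2,"ry":0,"rz":0,"hand":0.005},{"dx":0,"dy":0.002,"dz":0,"rx":1.2,"ry":0,"rz":0,"hand":0.005},{"dx":0,"dy":0.002,"dz":0,"rx":1.2,"ry":0,"rz":0,"hand":0.005},{"dx":0,"dy":0.002,"dz":0,"rx":1.2,"ry":0,"rz":0,"hand":0.005},{"dx":0,"dy":0.002,"dz":0,"rx":1.0,"ry":0,"rz":0,"hand":0.005},{"dx":0,"dy":0,"dz":0,"rx":0,"ry":0,"rz":0,"hand":0.005}]'; python3 bar.py
```

```text
clock: 13.6
position: [0.6158, 0.0198, 0.1277]
ee_rot: [-0.047, 0.992, -0.116, 0.005]
contact_force: [1.8, 4.8, -19.1]
width: 0.0086
gripper_force: 107.8
t 13.6 bar mm in block axes [-0.7 -7.7  9.8] tilt deg [5.4 0.1 0. ] F [  0.7   5.1 -19.1] M [ 0.48 -0.2  -0.07] w 0.0086
```

Bar at -7.7 mm sideways and 9.8 mm up, so both ends are up and it's rocked the other way. One more rock as margin, then out.

```bash
python3 -m pendant '[{"dx":0,"dy":0,"dz":0,"rx":0,"ry":0,"rz":0,"hand":0.005},{"dx":0,"dy":-0.002,"dz":-0.0005,"rx":-1.4,"ry":0,"rz":0,"hand":0.005},{"dx":0,"dy":-0.002,"dz":-0.0005,"rx":-1.4,"ry":0,"rz":0,"hand":0.005},{"dx":0,"dy":-0.002,"dz":-0.0005,"rx":-1.4,"ry":0,"rz":0,"hand":0.005},{"dx":0,"dy":-0.002,"dz":-0.0005,"rx":-1.4,"ry":0,"rz":0,"hand":0.005},{"dx":0,"dy":-0.002,"dz":-0.0005,"rx":-1.4,"ry":0,"rz":0,"hand":0.005},{"dx":0,"dy":-0.002,"dz":-0.0005,"rx":-1.4,"ry":0,"rz":0,"hand":0.005},{"dx":0,"dy":-0.002,"dz":-0.0005,"rx":-1.4,"ry":0,"rz":0,"hand":0.005},{"dx":0,"dy":-0.002,"dz":-0.0005,"rx":-1.4,"ry":0,"rz":0,"hand":0.005},{"dx":0,"dy":0,"dz":0,"rx":0,"ry":0,"rz":0,"hand":0.005},{"dx":0,"dy":0,"dz":0,"rx":0,"ry":0,"rz":0,"hand":0.005}]'; python3 bar.py
```

```text
clock: 14.52
position: [0.6198, 0.0321, 0.1341]
ee_rot: [0.055, 0.992, -0.115, -0.005]
contact_force: [-1.5, -5.3, -8.0]
width: 0.0089
gripper_force: 110.6
t 14.52 bar mm in block axes [ 0.3  9.7 16.2] tilt deg [-6.3 -0.1  0.1] F [-0.2 -5.5 -8. ] M [-0.97  0.17 -0.12] w 0.0089
```

```bash
python3 -m pendant '[{"dx":0,"dy":0.0014,"dz":-0.0012,"rx":1.26,"ry":0,"rz":0,"hand":0.005},{"dx":0,"dy":0.0014,"dz":-0.0012,"rx":1.26,"ry":0,"rz":0,"hand":0.005},{"dx":0,"dy":0.0014,"dz":-0.0012,"rx":1.26,"ry":0,"rz":0,"hand":0.005},{"dx":0,"dy":0.0014,"dz":-0.0012,"rx":1.26,"ry":0,"rz":0,"hand":0.005},{"dx":0,"dy":0.0014,"dz":-0.0012,"rx":1.26,"ry":0,"rz":0,"hand":0.005},{"dx":0,"dy":0,"dz":0,"rx":0,"ry":0,"rz":0,"hand":0.005},{"dx":0,"dy":0,"dz":0,"rx":0,"ry":0,"rz":0,"hand":0.005}]'; python3 bar.py
```

```text
clock: 15.1
position: [0.6185, 0.0264, 0.1386]
ee_rot: [-0.001, 0.993, -0.116, 0.001]
contact_force: [-0.8, -4.2, -6.9]
width: 0.0091
gripper_force: 110.8
t 15.1 bar mm in block axes [ 0.3  1.3 20.8] tilt deg [ 0.2 -0.   0. ] F [ 0.2 -4.3 -6.9] M [-0.92  0.1  -0.13] w 0.0091
```

Almost free. Now straight up.

```bash
python3 -m pendant '[{"dx":0,"dy":0.001,"dz":-0.002,"rx":0,"ry":0,"rz":0,"hand":0.005},{"dx":0,"dy":0,"dz":-0.003,"rx":0,"ry":0,"rz":0,"hand":0.005},{"dx":0,"dy":0,"dz":-0.003,"rx":0,"ry":0,"rz":0,"hand":0.005},{"dx":0,"dy":0,"dz":-0.003,"rx":0,"ry":0,"rz":0,"hand":0.005},{"dx":0,"dy":0,"dz":-0.004,"rx":0,"ry":0,"rz":0,"hand":0.005},{"dx":0,"dy":0,"dz":-0.005,"rx":0,"ry":0,"rz":0,"hand":0.005},{"dx":0,"dy":0,"dz":-0.005,"rx":0,"ry":0,"rz":0,"hand":0.005},{"dx":0,"dy":0,"dz":-0.004,"rx":0,"ry":0,"rz":0,"hand":0.005},{"dx":0,"dy":0,"dz":-0.003,"rx":0,"ry":0,"rz":0,"hand":0.005},{"dx":0,"dy":0,"dz":0,"rx":0,"ry":0,"rz":0,"hand":0.005},{"dx":0,"dy":0,"dz":0,"rx":0,"ry":0,"rz":0,"hand":0.005},{"dx":0,"dy":0,"dz":0,"rx":0,"ry":0,"rz":0,"hand":0.005}]'; python3 bar.py
python3 - <<'E'
from h import *
i=manip.get_image('scene')
cv2.imwrite('pics/s5.png',cv2.resize(i['frame'][190:390,100:400,::-1],None,fx=2.6,fy=2.6,interpolation=cv2.INTER_CUBIC))
E
```

```text
clock: 16.1
position: [0.618, 0.0265, 0.1696]
ee_rot: [-0.002, 0.993, -0.116, -0.0]
contact_force: [-0.7, 0.5, -4.0]
width: 0.0088
gripper_force: 111.0
t 16.1 bar mm in block axes [-0.1  1.4 51.8] tilt deg [0.2 0.  0.1] F [-0.8  0.3 -4. ] M [ 0.02 -0.01  0.  ] w 0.0088
```

View pics/s5.png

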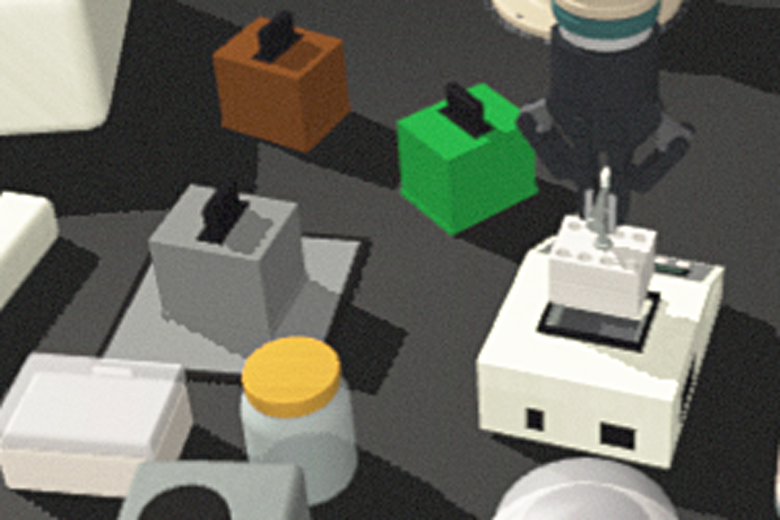

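The block hangs level above its open well, at (600,265) in the crop. It pulls 4.0 N, which is its own weight. The hood stands on the mat at (225,260).

```bash
python3 -c "
from rig import manip
print(manip.sign_off())"
```

```text
the job is handed in; nothing more can be done
None
```

The job is handed in, with no verdict returned: the hood stands upright on the mat, and the block was rocked free and is held level about 22 mm above the collar, by arm readings and the last camera view.

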